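# Slide a well plate under the reader's bridge and start the reading

### The arm

A 6-joint arm with a two-finger parallel gripper is mounted at the origin on a cart in front of the work surface, level with it; the furniture and walls round the work are solid. World frame = base frame: x ahead of the robot, y to its left, z up, the work surface at z = 0. Lengths are in m, angles in degrees, forces in N, time in s.
With the tool pointing down it reaches from about 0.15 to 0.775 m from the base axis. Payload 6.1 kg.
Tool frame: the origin (TCP) lies on the centre line of the jaws, within the pads' length; the fingertips stand 14 mm ahead of it and the grasp point (between the pads) lies 5 mm behind it; z points along the fingers, y is the direction in which the jaws open and shut (so a half turn about z gives the same grasp; the last joint's range is limited). The gripper opens to 85 mm and grips with 20 to 120 N. Pads are 22 mm wide; open, the fingers measure 114 mm over their backs; the gripper's body (76 mm by 85 mm) begins 54 mm behind the grasp point. The pads swing forward as they close: fully open they stand 13 mm farther back than shut.
Start: joints at [74.427, 7.208, -2.269, 80.523, 0, 90], TCP at [0.141, 0.506, 0.245] pointing down, gripper open.
Joint ranges: [-155.77, 155.77], [-54.66, 111.73], [-72.52, 77.12], [-102.08, 115.82], [-83.92, 84.16], [-180, 180]. Speed limits (degrees/s): [136.94, 136.94, 172.46, 180, 180, 180].

### API

Orientations are given as a 3x3 rotation matrix whose columns are the frame's x, y, z axes.
In Python, from plant import arm gives the robot as it stands.
- The arm moves only by the shell command python3 -m creep 'ROWS' [FORCE]. ROWS is JSON, a list of rows, each a list of 7 numbers: the shift along the tool's x, y, z in units of 40 mm (1.0 is 40 mm), then the turn, a rotation vector about the tool's x, y, z in units of 8 degrees (1.0 is 8 degrees), then the closure, from 0 (fully open) to 1 (shut). A call has 1 to 8 rows; each row shifts and turns the commanded pose from where the row before left it, along the tool's axes as they then stand; what a row does not reach is not made up. A row lasts 1/10 s, in which the tool goes at most 50 mm and 8.59 degrees, less where a joint would pass 70% of its speed; a pose out of reach is approached as far as the arm can. A call is refused whole if a number of a shift passes 1 or a number of a turn 1, either way. A call with a gripper value outside its range is refused whole. The fingers move at their own pace and stop on an object; FORCE is the grip in N (left out, the last holds). Time passes only in rows, so rows that do not move let the fingers close. It gives the time, the measured TCP pose, the force and the opening at its end, in the units of the state.
- arm.sense(): the state, without advancing time (a new reading comes with each control period).
- arm.camera(name): name is "side" or "top" or "wrist"; returns the picture (420x560x3 uint8, blue, green, red); there is no depth.
- arm.camera_params(name): a dict with "K" (3x3 intrinsics, pixels), "R" (3x3) and "t" (3): a world point X has camera coordinates R X + t. Camera axes: x right, y down, z forward; pixel columns grow to the right and rows downward; lengths in m; the calibration is good to about 2 mm. A picture is of the moment at which its call begins: read the wrist's pose just before it. camera_params takes no time and is no camera call; for the wrist camera it gives the pose at the moment of the call.
- arm.finish_job(): hands the job in, once; it reports no verdict.
The state is a dict: "time_s": time; "q": joint angles; "joint_velocities": joint speeds; "tau": joint torques, N m; "ee_pos": TCP position; "eef_rot": TCP orientation; "contact_force": force on the tool from outside, world axes, zero at the start; "moment": the same for the moment, N m; "width": finger opening in m.
Only numpy, scipy, OpenCV 4.12 (cv2) and the standard library are available. Lean on these libraries where they do the work, as an engineer would, in place of code of your own. Each camera call takes 0.05 s, during which the arm holds its last target.

### The job

With the fingertips, push the low well plate along the bench, flat and without lifting or tipping it, between the flared lips and under the reader's low bridge until its end rests squarely against the stop. Then press the start key beside the bridge fully down to start the reading, and let it go. Leave the plate home under the bridge and do not disturb the other things on the bench.

Things in the scene. Friction and masses are not known exactly. Their poses are not given: they have to be found in the camera images.
- plate: the low white well plate, loose on the bench, 127 (x) x 86 (y) x 14.5 mm, square-edged, with a grid of 12 x 8 small round wells, about 0.06 to 0.11 kg. Origin: centre of its underside; x along its length, z up. It starts in front of the reader's lips, 25 to 65 mm off its centre line (to its -y, the key side), up to 17 degrees askew.
- reader: the plate reader, fixed to the bench: two low side rails joined by an end stop and spanned by a grey bridge. Origin: on the bench under the middle of the bridge; x is the direction in which the plate is pushed in, z up. A plate that is home has its centre at this origin, its x axis parallel to this x, and its rear end outside the bridge at x = -64 mm. The floor is the bare bench.
- reader_bridge (a point): middle of the bridge's underside, 17.5 mm above the bench: that is the headroom for the 14.5 mm plate. The bridge covers reader x = -26 to +26 mm; its top is at 25.5 mm, the black reading head on it reaches up to 37 mm
- reader_mouth (a point): middle of the mouth on the bench, at reader x = -30 mm, where the side rails begin; they are 94 mm apart inside, 12 mm thick, 17.5 mm high and run to the stop. Flared lips 12.5 mm high widen the entry from 94 mm here to about 130 mm at x = -77 mm
- reader_stop (a point): middle of the stop's face at bench height, at reader x = +63.7 mm; the stop is 17.5 mm high
- start_key_top (a point): centre of the top face of the round start key, 24 mm across, on the box on the reader's -y side; it is pressed straight down
- start_key (a joint): travel of the sprung start key in m: 0 released, 0.006 fully down (about 5 N); springs back by itself; counts as pressed from 0.0045
- deep_block: tall white deep-well block, 127 x 86 x 41 mm, graspable; too tall for the bridge, a bystander; origin: centre of its underside
- vial_1: screw-cap vial, 31 mm across, 60 mm high, a bystander; origin: centre of its underside
- vial_4: screw-cap vial, 30 mm across, 73 mm high, a bystander; origin: centre of its underside
- dropper_1: dropper bottle, 29 mm across, 100 mm high, a bystander; origin: centre of its underside
- tape_1: roll of tape lying flat, 104 mm across, 25 mm high, a bystander; origin: centre of its underside
- marker_3: felt marker lying down, 124 mm long, 14 mm high, a bystander; origin: centre of its underside
- forceps: steel forceps lying down, 128 mm long, 10 mm high, a bystander; origin: centre of its underside
- pen_1: pen lying down, 145 mm long, 9 mm high, a bystander; origin: centre of its underside
There are look-alikes about, which are no part of the job. Of the things shaped like the plate, the white one is meant.

How it is judged:
By the outcome, as a careful person would: the job done as asked, in the order asked, and still so for the second after the job is handed in, with the robot touching nothing.
It also fails if it takes over 58 s, if anything falls off the work surface, if the arm or the gripper's body presses on something with over 40 N, if the wrist force passes 120 N, or if a joint passes its speed limit or range.

## Working session

There is one attempt and no reset: what is moved stays moved. The work goes in short steps, Python scripts to look and compute and a shell command to move; the robot and the scene stay as the last step left them, time stands still between calls to the robot, and variables do not carry over. Pictures are saved under pics/ and viewed, and the job is handed in when it is done.

```bash
mkdir -p pics; ls; python3 - <<'E'
from plant import arm
import cv2,numpy as np
s=arm.sense();print(s['time_s'],s['ee_pos'],np.round(s['eef_rot'],3).tolist(),s['contact_force'],s['width'])
for n in("top","side"):
    p=arm.camera_params(n);print(n,np.round(p['K'],1).tolist(),np.round(p['R'],3).tolist(),np.round(p['t'],3).tolist())
    cv2.imwrite(f'pics/{n}0.png',arm.camera(n))
E
```

```text
pics
0.0 [0.14082903 0.5053457  0.24450737] [[-0.963, 0.268, -0.0], [0.268, 0.963, -0.002], [0.0, -0.002, -1.0]] [ 0.15102229  0.6774526  -0.08630726] 0.08520708330820155
top [[435.1, 0.0, 274.1], [0.0, 435.1, 210.0], [0.0, 0.0, 1.0]] [[-0.011, -1.0, -0.017], [-0.993, 0.013, -0.121], [0.122, 0.016, -0.992]] [-0.04, 0.576, 1.42]
side [[445.9, 0.0, 279.2], [0.0, 445.9, 208.6], [0.0, 0.0, 1.0]] [[0.986, -0.167, -0.023], [-0.109, -0.526, -0.843], [0.128, 0.834, -0.537]] [-0.598, 0.097, 1.48]
```

View pics/top0.png

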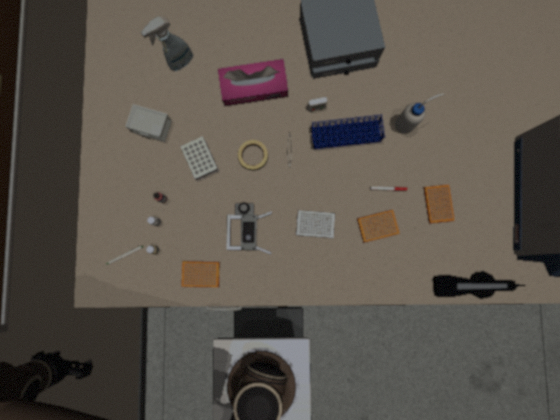

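View pics/side0.png

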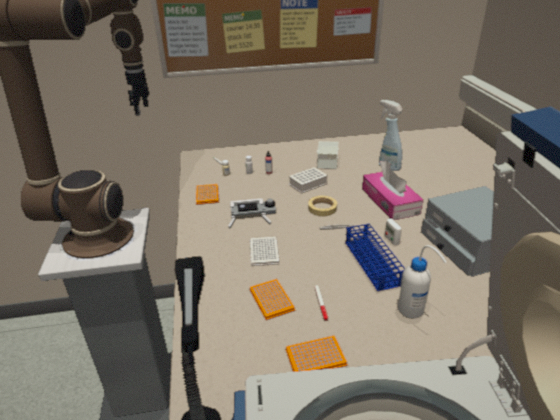

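Things shaped like the plate in the top view:
- white, flat, at (316,224)
- orange, at (379,226), (439,203) and (200,274)
- tall white deep block, at (199,158)

The flat white one in front of the reader's lips fits the description. I'll confirm it in an enlarged crop.

```bash
python3 - <<'E'
import cv2
a=cv2.imread('pics/top0.png');cv2.imwrite('pics/top0c.png',cv2.resize(a[190:270,215:350],None,fx=5.9,fy=5.9,interpolation=cv2.INTER_CUBIC))
a=cv2.imread('pics/side0.png');cv2.imwrite('pics/side0c.png',cv2.resize(a[185:275,215:315],None,fx=6,fy=6,interpolation=cv2.INTER_CUBIC))
E
```

```text
(no output)
```

View pics/top0c.png

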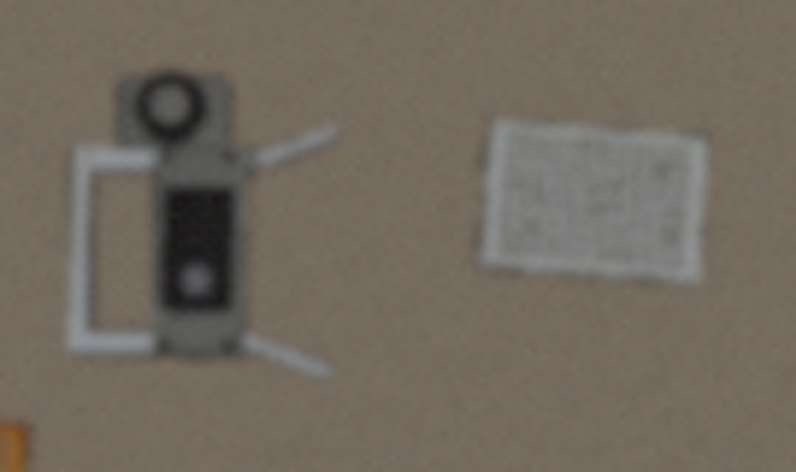

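View pics/side0c.png

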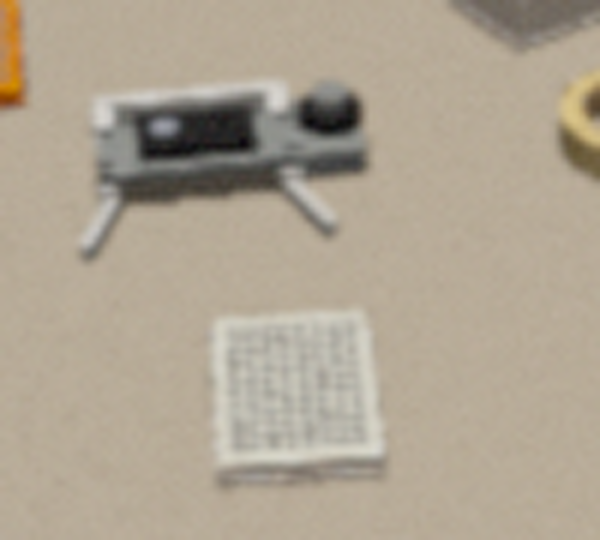

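```bash
cat > h.py <<'E'
from plant import arm
import numpy as np,cv2
P={n:arm.camera_params(n) for n in('top','side')}
def px(n,u,v,z,p=None):
    p=p or P[n];K,R,t=map(np.array,(p['K'],p['R'],p['t']))
    d=R.T@np.linalg.solve(K,[u,v,1]);c=-R.T@t
    return c+d*(z-c[2])/d[2]
def proj(n,X,p=None):
    p=p or P[n];x=np.array(p['R'])@np.array(X)+np.array(p['t']);x=np.array(p['K'])@x;return x[:2]/x[2]
E
python3 - <<'E'
from h import *
c=lambda u,v,z:np.round(px('top',215+(u+.5)/5.9-.5,190+(v+.5)/5.9-.5,z)[:2]*1000,1)
print('plate');
for u,v in[(493,122),(708,138),(482,265),(700,280)]:print(c(u,v,.0145))
print('stop outer',c(75,147,.0175),c(69,350,.0175),'bridge',c(155,152,.0255),c(246,152,.0255),c(152,352,.0255),c(240,352,.0255),'lips',c(336,130,.0125),c(328,374,.0125),'key',c(171,104,.03),'head',c(164,190,.037),c(236,190,.037),c(164,310,.037),c(233,310,.037))
s=lambda u,v,z:np.round(px('side',215+(u+.5)/6-.5,185+(v+.5)/6-.5,z)[:2]*1000,1)
print('side plate')
for u,v in[(214,320),(365,311),(220,468),(384,458)]:print(s(u,v,.0145))
print('side key',s(330,100,.03),'stop',s(95,98,.0175),s(287,83,.0175),'bridge front',s(98,183,.0255),s(285,168,.0255))
E
```

```text
plate
[ 575.8 -127.6]
[ 565.  -250.5]
[ 493.7 -119.9]
[ 483.7 -243.7]
stop outer [564.  112.4] [448.  115.5] bridge [559.7  65.7] [559.   13.7] [446.   67.5] [445.5  17.8] lips [572.5 -37.4] [432.9 -31.5] key [586.6  56.1] head [536.7  59.5] [536.2  18.9] [469.1  59.7] [468.6  20.9]
side plate
[ 492.2 -120.5]
[ 573.  -128.5]
[ 481.2 -244.9]
[ 562.5 -253.1]
side key [583.6  64.9] stop [446.5 116.6] [563.4 110.2] bridge front [440.8   9.4] [548.    3.5]
```

Confirmed: a low, flat white plate with dark wells. It sits at about (0.529, -0.186) m, and the reader at about (0.5035, 0.041), yaw 88.5°. In the reader frame the plate is at x -226, y -31 mm, about -3.6° askew. I'll push it sideways first with two fingers to centre and square it, then push it from behind.

```bash
python3 -m creep '[[0,0,0,0,0,-0.88,0.4],[0,0,0,0,0,-0.88,0.4],[-0.6,-0.85,0,0,0,0,0.4],[-0.6,-0.85,0,0,0,0,0.4],[-0.6,-0.85,0,0,0,0,0.4],[-0.6,-0.85,0,0,0,0,0.4],[-0.6,-0.85,0,0,0,0,0.4],[-0.6,-0.85,0,0,0,0,0.4]]' 40
python3 -m creep '[[-0.6,-0.85,0,0,0,0,0.4],[-0.6,-0.85,0,0,0,0,0.4],[-0.6,-0.85,0,0,0,0,0.4],[-0.6,-0.85,0,0,0,0,0.4],[-0.6,-0.85,0,0,0,0,0.4],[-0.6,-0.85,0,0,0,0,0.4],[-0.6,-0.85,0,0,0,0,0.4],[-0.6,-0.85,0,0,0,0,0.4]]'
```

```text
time_s: 0.9
ee_pos: [0.28, 0.2964, 0.245]
eef_rot: [[-1.0, 0.026, -0.0], [0.026, 1.0, -0.0], [0.0, -0.0, -1.0]]
contact_force: [0.9, -0.5, 0.6]
width: 0.0509
time_s: 1.7
ee_pos: [0.4649, 0.0194, 0.2451]
eef_rot: [[-1.0, 0.026, -0.0], [0.026, 1.0, 0.0], [0.0, 0.0, -1.0]]
contact_force: [-0.2, 0.8, 0.6]
width: 0.0512
```

```bash
python3 -m creep '[[-0.6,-0.85,0,0,0,0,0.4],[-0.6,-0.85,0,0,0,0,0.4],[-0.6,-0.85,0,0,0,0,0.4],[-0.6,-0.85,0,0,0,0,0.4],[-0.6,-0.85,0,0,0,0,0.4],[-0.6,-0.85,0,0,0,0,0.4],[0,0,0,0,0,0,0.4]]'
python3 - <<'E'
from h import *
p=arm.camera_params('wrist');print({k:np.round(v,3).tolist() for k,v in p.items()})
np.save('w1.npy',p,allow_pickle=True)
a=arm.camera('wrist');cv2.imwrite('pics/w1.png',a)
E
```

```text
time_s: 2.4
ee_pos: [0.6047, -0.1903, 0.2425]
eef_rot: [[-1.0, 0.03, -0.002], [0.03, 1.0, -0.0], [0.002, -0.0, -1.0]]
contact_force: [-0.0, -0.0, 0.1]
width: 0.0512
{'K': [[342.352, 0.0, 278.344], [0.0, 342.352, 205.326], [0.0, 0.0, 1.0]], 'R': [[0.029, 1.0, -0.0], [0.962, -0.028, 0.273], [0.273, -0.008, -0.962]], 't': [0.173, -0.621, 0.209]}
```

View pics/w1.png

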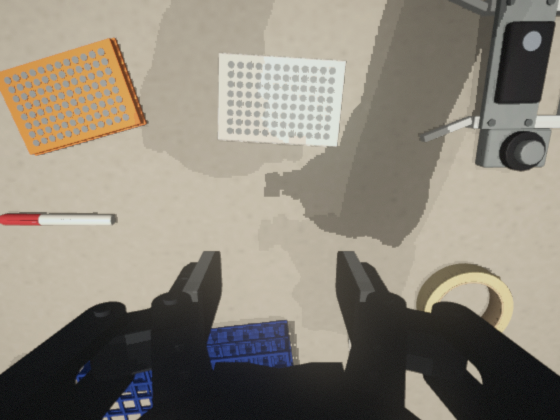

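```bash
python3 - <<'E'
from h import *
p=np.load('w1.npy',allow_pickle=True).item()
f=lambda u,v,z:np.round(px('wrist',u,v,z,p)[:2]*1000,1)
for c in[(219,54),(345,62),(338,146),(219,138)]:print(f(*c,.0145))
print('key',f(525,148,.03),f(525,148,.04),'rackcorner',f(290,321,.0),f(290,321,.06),'top',np.round(px('top',313,147,0)*1e3),np.round(px('top',313,147,.06)*1e3),'orange',f(147,122,.0145),f(115,40,.0145))
E
```

```text
[ 483.8 -244.1]
[ 494.5 -122.8]
[ 574.9 -128. ]
[ 563.2 -250.2]
key [580.5  54.1] [579.1  47. ] rackcorner [ 791.1 -181.4] [ 749.8 -182.5] top [ 799. -184.    0.] [ 782. -179.   60.] orange [ 545.2 -321.9] [ 468.6 -342.2]
```

```bash
python3 -m creep '[[0,0,0.8,0,0,0,0.4],[0,0,0.8,0,0,0,0.4],[0,0,0.8,0,0,0,0.4],[0,0,0.8,0,0,0,0.4],[0,0,0.8,0,0,0,0.4],[0,0,0.8,0,0,0,0.4],[0,0,0.1,0,0,0,0.4],[0,0,0,0,0,0,0.4]]'
python3 -m creep '[[0,0,0.2,0,0,0,0.4],[0,0,0.2,0,0,0,0.4],[0,0,0.1,0,0,0,0.4],[0,0,0.05,0,0,0,0.4],[0,0,0,0,0,0,0.4]]'
```

```text
time_s: 3.25
ee_pos: [0.6021, -0.1856, 0.0491]
eef_rot: [[-1.0, 0.025, -0.002], [0.025, 1.0, 0.001], [0.002, 0.001, -1.0]]
contact_force: [0.8, -0.2, 0.5]
width: 0.0513
time_s: 3.75
ee_pos: [0.603, -0.1866, 0.0272]
eef_rot: [[-1.0, 0.026, -0.0], [0.026, 1.0, 0.0], [0.0, 0.0, -1.0]]
contact_force: [-0.1, -0.1, 0.5]
width: 0.0514
```

Next, small downward steps to find bench contact at this opening.

```bash
python3 -m creep '[[0,0,0.05,0,0,0,0.4],[0,0,0.05,0,0,0,0.4],[0,0,0.05,0,0,0,0.4],[0,0,0.05,0,0,0,0.4],[0,0,0,0,0,0,0.4]]'
python3 -m creep '[[0,0,0.05,0,0,0,0.4],[0,0,0,0,0,0,0.4]]'
```

```text
time_s: 4.25
ee_pos: [0.6028, -0.1865, 0.0189]
eef_rot: [[-1.0, 0.026, -0.001], [0.026, 1.0, 0.0], [0.001, 0.0, -1.0]]
contact_force: [0.7, 0.1, -0.5]
width: 0.0515
time_s: 4.45
ee_pos: [0.603, -0.1865, 0.0171]
eef_rot: [[-1.0, 0.026, -0.0], [0.026, 1.0, 0.0], [0.0, 0.0, -1.0]]
contact_force: [0.5, -0.6, -0.5]
width: 0.0511
```

```bash
python3 - <<'E'
from h import *
a=arm.camera('wrist');cv2.imwrite('pics/w2.png',a)
print(arm.sense()['contact_force'])
E
```

```text
[0.99531148 0.18277359 0.13527523]
```

View pics/w2.png

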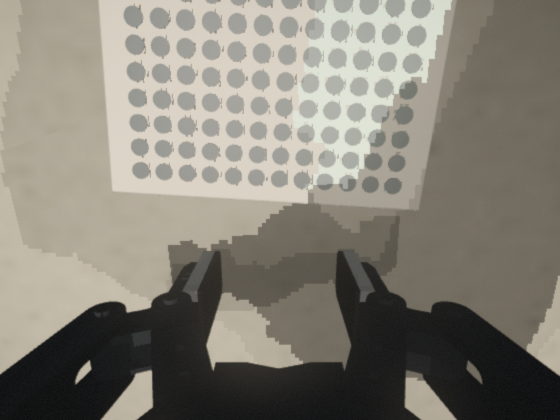

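```bash
python3 -m creep '[[0,0,0.03,0,0,0,0.4],[0,0,0.03,0,0,0,0.4],[0,0,0,0,0,0,0.4]]'
```

```text
time_s: 4.8
ee_pos: [0.6029, -0.1865, 0.0147]
eef_rot: [[-1.0, 0.026, -0.0], [0.026, 1.0, 0.0], [0.0, 0.0, -1.0]]
contact_force: [-0.5, -0.9, 0.4]
width: 0.0512
```

```bash
python3 - <<'E'
from h import *
p=arm.camera_params('wrist');s=arm.sense();R=np.array(s['eef_rot']);o=np.array(s['ee_pos'])
for d in(.004,.008,.012,.016):
  for x in (.011,-.011):
    print(d,x,[np.round(proj('wrist',o+R@[x,y,d],p)) for y in(.0256,-.0256)])
E
```

```text
0.004 0.011 [array([340., 253.]), array([217., 252.])]
0.004 -0.011 [array([337., 299.]), array([220., 299.])]
0.008 0.011 [array([338., 249.]), array([219., 249.])]
0.008 -0.011 [array([336., 294.]), array([221., 294.])]
0.012 0.011 [array([336., 245.]), array([220., 245.])]
0.012 -0.011 [array([334., 290.]), array([223., 290.])]
0.016 0.011 [array([335., 242.]), array([222., 242.])]
0.016 -0.011 [array([333., 285.]), array([224., 285.])]
```

```bash
python3 -m creep '[[0,0,0.03,0,0,0,0.4],[0,0,0.03,0,0,0,0.4],[0,0,0.03,0,0,0,0.4],[0,0,0,0,0,0,0.4]]'
```

```text
time_s: 5.2
ee_pos: [0.6029, -0.1866, 0.011]
eef_rot: [[-1.0, 0.026, -0.0], [0.026, 1.0, 0.0], [0.0, 0.0, -1.0]]
contact_force: [-0.1, 0.7, 0.2]
width: 0.0513
```

```bash
python3 -m creep '[[0.1,0,0,0,0,0,0.4],[0.1,0,0,0,0,0,0.4],[0.1,0,0,0,0,0,0.4],[0.1,0,0,0,0,0,0.4]]'
python3 -m creep '[[0.06,0,0,0,0,0,0.4],[0.06,0,0,0,0,0,0.4],[0.06,0,0,0,0,0,0.4],[0.06,0,0,0,0,0,0.4],[0.06,0,0,0,0,0,0.4],[0.06,0,0,0,0,0,0.4],[0.06,0,0,0,0,0,0.4],[0.06,0,0,0,0,0,0.4]]'
python3 - <<'E'
from h import *
a=arm.camera('wrist');cv2.imwrite('pics/w3.png',a)
print(arm.sense()['contact_force'])
E
```

```text
time_s: 5.6
ee_pos: [0.5866, -0.1861, 0.0114]
eef_rot: [[-1.0, 0.026, -0.0], [0.026, 1.0, -0.0], [0.0, -0.0, -1.0]]
contact_force: [-0.2, 0.5, 0.3]
width: 0.0515
time_s: 6.4
ee_pos: [0.5678, -0.1857, 0.0114]
eef_rot: [[-1.0, 0.026, 0.0], [0.026, 1.0, -0.0], [-0.0, -0.0, -1.0]]
contact_force: [1.2, 0.3, 0.9]
width: 0.0514
[-0.41735556  0.14494981  1.00802559]
```

View pics/w3.png

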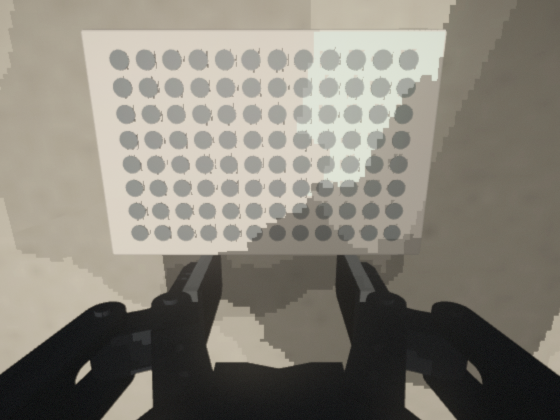

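```bash
python3 - <<'E'
from h import *
p=arm.camera_params('wrist')
for c in[(82,30),(445,30),(422,255),(114,254)]:print(np.round(px('wrist',*c,.0145,p)*1e3,1))
print(arm.sense()['ee_pos'])
E
```

```text
[ 471.6 -248.5   14.5]
[ 474.6 -128.    14.5]
[ 555.7 -128.3   14.5]
[ 552.2 -250.5   14.5]
[ 0.5673527  -0.18567073  0.01131979]
```

```bash
python3 -m creep '[[0.06,0,0,0,0,0,0.4],[0.06,0,0,0,0,0,0.4],[0.06,0,0,0,0,0,0.4],[0.06,0,0,0,0,0,0.4],[0.06,0,0,0,0,0,0.4],[0.05,0,0,0,0,0,0.4],[0.03,0,0,0,0,0,0.4],[0.02,0,0,0,0,0,0.4]]'
python3 -m creep '[[0,0,0,0,0,0,0.4],[-0.1,0,0,0,0,0,0.4],[-0.3,0,0,0,0,0,0.4],[-0.2,0,-0.4,0,0,0,0.4],[0,0,-0.8,0,0,0,0.4],[0,0,-0.5,0,0,0,0.4],[0,0,0,0,0,0,0.4]]'
python3 - <<'E'
from h import *
a=arm.camera('top');cv2.imwrite('pics/top1c.png',cv2.resize(a[190:270,215:350],None,fx=5.9,fy=5.9,interpolation=cv2.INTER_CUBIC))
a=arm.camera('side');cv2.imwrite('pics/side1c.png',cv2.resize(a[185:275,215:315],None,fx=6,fy=6,interpolation=cv2.INTER_CUBIC))
p=arm.camera_params('wrist');np.save('w4.npy',p,allow_pickle=True)
a=arm.camera('wrist');cv2.imwrite('pics/w4.png',a)
print(arm.sense()['ee_pos'])
E
```

```text
time_s: 7.25
ee_pos: [0.5518, -0.1852, 0.0113]
eef_rot: [[-1.0, 0.026, 0.0], [0.026, 1.0, -0.0], [-0.0, -0.0, -1.0]]
contact_force: [1.2, -0.6, -0.7]
width: 0.0516
time_s: 7.95
ee_pos: [0.5788, -0.1865, 0.0825]
eef_rot: [[-1.0, 0.026, 0.006], [0.026, 1.0, -0.002], [-0.006, -0.002, -1.0]]
contact_force: [-1.1, -0.0, 0.7]
width: 0.0508
[ 0.57585629 -0.18569233  0.07824258]
```

View pics/w4.png

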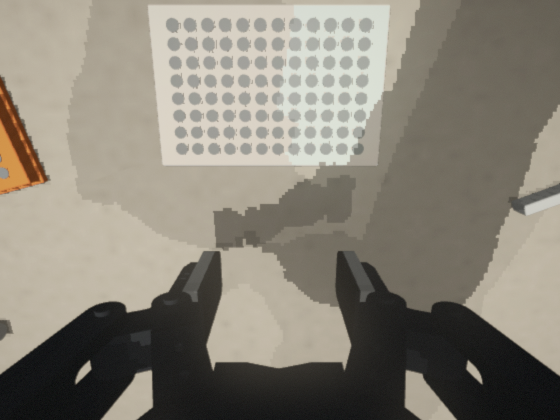

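View pics/top1c.png

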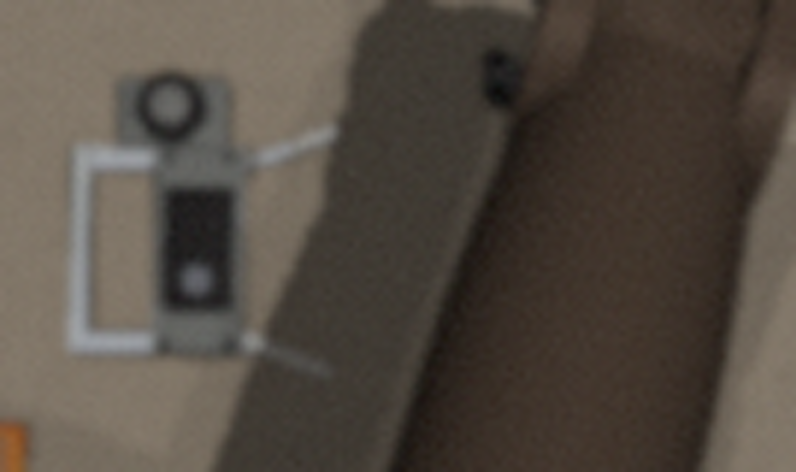

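View pics/side1c.png

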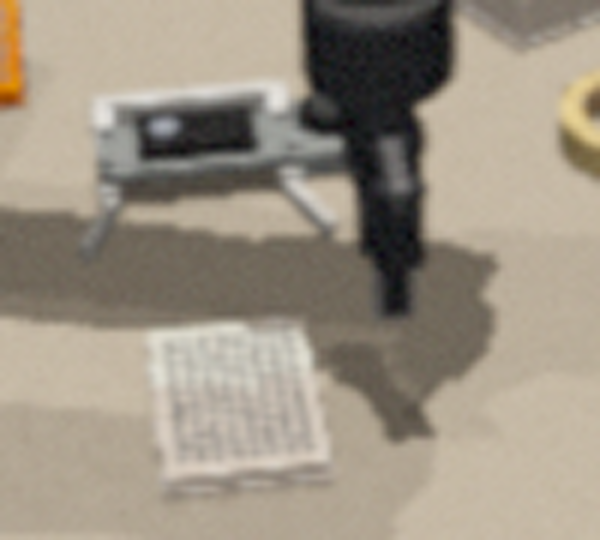

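```bash
python3 - <<'E'
from h import *
s=lambda u,v,z:np.round(px('side',215+(u+.5)/6-.5,185+(v+.5)/6-.5,z)[:2]*1000,1)
A=[s(u,v,.0145) for u,v in[(148,332),(304,322),(330,470),(163,480)]];print(A,np.mean(A,0))
p=np.load('w4.npy',allow_pickle=True).item()
A=[np.round(px('wrist',*c,.0145,p)[:2]*1e3,1) for c in[(148,5),(390,5),(378,165),(163,165)]];print(A,np.mean(A,0))
print(arm.sense()['ee_pos'],arm.sense()['time_s'])
E
```

```text
[array([ 456.4, -124.3]), array([ 539.4, -131.9]), array([ 534.7, -257.1]), array([ 452.4, -248.7])] [ 495.725 -190.5  ]
[array([ 456.2, -248.4]), array([ 459.3, -126.9]), array([ 540.1, -128.5]), array([ 537.1, -250.4])] [ 498.175 -188.55 ]
[ 0.57585629 -0.18569233  0.07824258] 8.1
```

```bash
python3 -m creep '[[0.49,-0.66,0,0,0,0,0.4],[0.49,-0.66,0,0,0,0,0.4],[0.49,-0.66,0,0,0,0,0.4],[0.49,-0.66,0,0,0,0,0.4],[0,0,0,0,0,0.9375,0.4],[0,0,0,0,0,0.9375,0.4],[0,0,0,0,0,0.9375,0.4],[0,0,0,0,0,0.9375,0.4]]'
python3 -m creep '[[0,0,0,0,0,0.9375,0.4],[0,0,0,0,0,0.9375,0.4],[0,0,0,0,0,0.9375,0.4],[0,0,0,0,0,0.9375,0.4],[0,0,0,0,0,0.9375,0.4],[0,0,0,0,0,0.9375,0.4],[0,0,0,0,0,0.9375,0.4],[0,0,0,0,0,0.9375,0.4]]'
python3 -m creep '[[0,0,0,0,0,0,0.4],[0,0,0,0,0,0,0.4]]'
python3 - <<'E'
from h import *
p=arm.camera_params('wrist');np.save('w5.npy',p,allow_pickle=True)
a=arm.camera('wrist');cv2.imwrite('pics/w5.png',a)
print(arm.sense()['ee_pos'])
E
```

```text
time_s: 8.9
ee_pos: [0.4939, -0.2891, 0.0775]
eef_rot: [[-0.85, 0.527, -0.002], [0.527, 0.85, 0.001], [0.003, -0.0, -1.0]]
contact_force: [-0.6, -0.2, -0.1]
width: 0.0514
time_s: 9.7
ee_pos: [0.494, -0.2889, 0.0775]
eef_rot: [[0.031, 1.0, -0.002], [1.0, -0.031, 0.001], [0.001, -0.002, -1.0]]
contact_force: [-0.6, 1.3, 0.6]
width: 0.0511
time_s: 9.9
ee_pos: [0.4943, -0.2891, 0.0781]
eef_rot: [[0.023, 1.0, -0.002], [1.0, -0.023, 0.001], [0.001, -0.002, -1.0]]
contact_force: [0.1, -1.1, -0.5]
width: 0.0513
[ 0.49439429 -0.28914318  0.07838496]
```

View pics/w5.png

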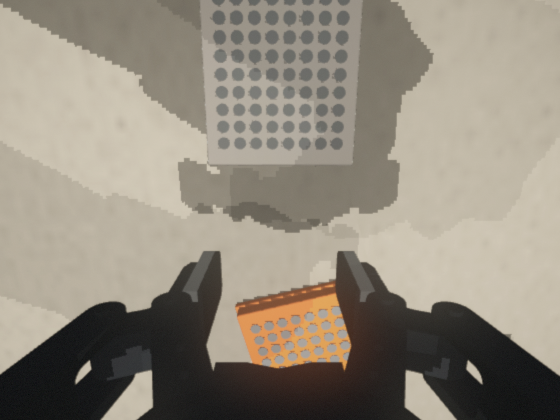

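```bash
python3 - <<'E'
from h import *
p=np.load('w5.npy',allow_pickle=True).item()
for c in[(209,164),(352,164),(236,304),(334,281),(343,281)]:print(np.round(px('wrist',*c,.0145,p)[:2]*1e3,1))
E
```

```text
[ 456.3 -249.2]
[ 537. -251.]
[ 466.5 -339. ]
[ 528.5 -324.1]
[ 534.1 -324.2]
```

```bash
python3 -m creep '[[0.2,0.04,0,0,0,0,0.4],[0,0,0.5,0,0,0,0.4],[0,0,0.5,0,0,0,0.4],[0,0,0.3,0,0,0,0.4],[0,0,0.2,0,0,0,0.4],[0,0,0.1,0,0,0,0.4],[0,0,0.05,0,0,0,0.4],[0,0,0,0,0,0,0.4]]'
```

```text
time_s: 10.75
ee_pos: [0.4968, -0.2816, 0.0136]
eef_rot: [[0.026, 1.0, 0.0], [1.0, -0.026, -0.0], [-0.0, 0.0, -1.0]]
contact_force: [-0.6, -0.5, 0.5]
width: 0.051
```

```bash
python3 -m creep '[[0.05,0,0.06,0,0,0,0.4],[0.1,0,0,0,0,0,0.4],[0.1,0,0,0,0,0,0.4],[0.1,0,0,0,0,0,0.4],[0.1,0,0,0,0,0,0.4],[0.1,0,0,0,0,0,0.4],[0.1,0,0,0,0,0,0.4],[0.1,0,0,0,0,0,0.4]]'
python3 -m creep '[[0.1,0,0,0,0,0,0.4],[0.1,0,0,0,0,0,0.4],[0.1,0,0,0,0,0,0.4],[0.1,0,0,0,0,0,0.4],[0.1,0,0,0,0,0,0.4],[0.1,0,0,0,0,0,0.4],[0.1,0,0,0,0,0,0.4],[0.1,0,0,0,0,0,0.4]]'
python3 -m creep '[[0.1,0,0,0,0,0,0.4],[0.1,0,0,0,0,0,0.4],[0.1,0,0,0,0,0,0.4],[0.1,0,0,0,0,0,0.4],[0.1,0,0,0,0,0,0.4],[0.1,0,0,0,0,0,0.4]]'
python3 - <<'E'
from h import *
p=arm.camera_params('wrist');np.save('w6.npy',p,allow_pickle=True)
a=arm.camera('wrist');cv2.imwrite('pics/w6.png',a)
a=arm.camera('side');cv2.imwrite('pics/side2c.png',cv2.resize(a[185:275,215:315],None,fx=6,fy=6,interpolation=cv2.INTER_CUBIC))
print(arm.sense()['ee_pos'])
E
```

```text
time_s: 11.55
ee_pos: [0.4974, -0.2512, 0.011]
eef_rot: [[0.026, 1.0, 0.0], [1.0, -0.026, -0.0], [-0.0, 0.0, -1.0]]
contact_force: [0.3, -1.4, 0.3]
width: 0.0511
time_s: 12.35
ee_pos: [0.4982, -0.2191, 0.0109]
eef_rot: [[0.026, 1.0, 0.0], [1.0, -0.026, -0.0], [-0.0, 0.0, -1.0]]
contact_force: [-0.3, -0.6, 0.4]
width: 0.0511
time_s: 12.95
ee_pos: [0.4988, -0.1951, 0.0109]
eef_rot: [[0.026, 1.0, -0.0], [1.0, -0.026, 0.0], [0.0, -0.0, -1.0]]
contact_force: [0.2, -0.9, -0.1]
width: 0.0512
[ 0.4986665  -0.1947843   0.01081023]
```

View pics/w6.png

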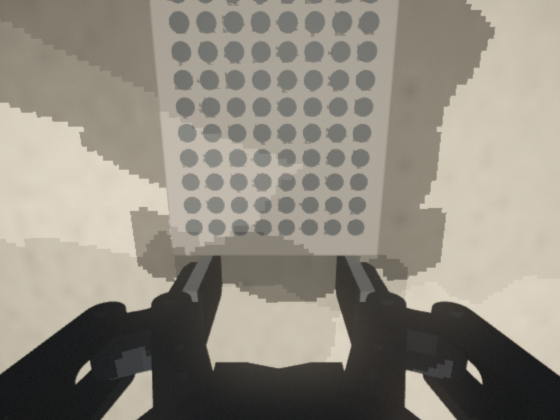

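View pics/side2c.png

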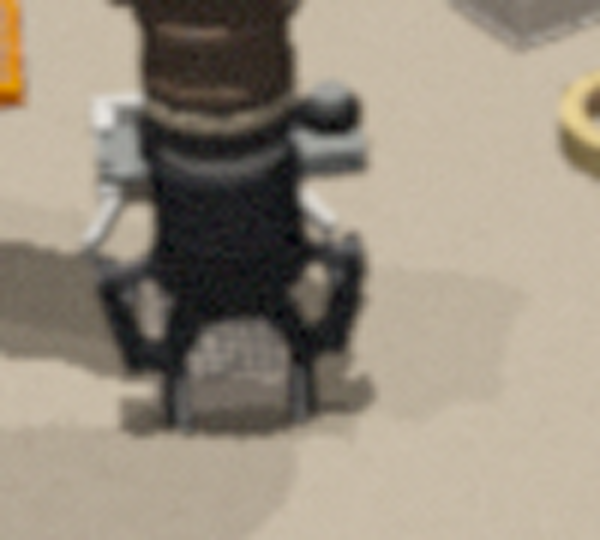

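```bash
python3 -m creep '[[0.1,0,0,0,0,0,0.4],[0.1,0,0,0,0,0,0.4],[0.1,0,0,0,0,0,0.4],[0.1,0,0,0,0,0,0.4],[0.1,0,0,0,0,0,0.4],[0.1,0,0,0,0,0,0.4],[0.1,0,0,0,0,0,0.4],[0.1,0,0,0,0,0,0.4]]'
python3 -m creep '[[0.1,0,0,0,0,0,0.4],[0.1,0,0,0,0,0,0.4],[0.1,0,0,0,0,0,0.4],[0.1,0,0,0,0,0,0.4],[0.1,0,0,0,0,0,0.4],[0.1,0,0,0,0,0,0.4],[0,0,0,0,0,0,0.4]]'
python3 - <<'E'
from h import *
p=arm.camera_params('wrist');np.save('w7.npy',p,allow_pickle=True)
a=arm.camera('wrist');cv2.imwrite('pics/w7.png',a)
print(arm.sense()['ee_pos'])
E
```

```text
time_s: 13.85
ee_pos: [0.4996, -0.1631, 0.0109]
eef_rot: [[0.026, 1.0, -0.0], [1.0, -0.026, 0.0], [0.0, -0.0, -1.0]]
contact_force: [0.2, -0.0, -0.3]
width: 0.0513
time_s: 14.55
ee_pos: [0.5002, -0.1389, 0.0109]
eef_rot: [[0.025, 1.0, -0.0], [1.0, -0.025, 0.0], [0.0, -0.0, -1.0]]
contact_force: [-1.2, -0.4, 0.4]
width: 0.0511
[ 0.50028547 -0.1391475   0.01092153]
```

View pics/w7.png

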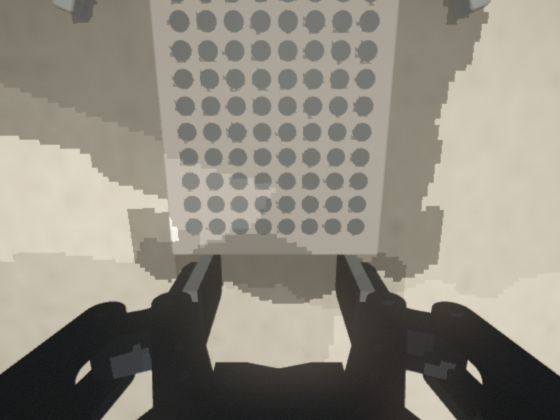

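```bash
python3 -m creep '[[0.08,0,0,0,0,0,0.4],[0.08,0,0,0,0,0,0.4],[0.08,0,0,0,0,0,0.4],[0.08,0,0,0,0,0,0.4],[0.08,0,0,0,0,0,0.4],[0.08,0,0,0,0,0,0.4],[0.08,0,0,0,0,0,0.4],[0.08,0,0,0,0,0,0.4]]'
python3 -m creep '[[0.08,0,0,0,0,0,0.4],[0.08,0,0,0,0,0,0.4],[0.08,0,0,0,0,0,0.4],[0.08,0,0,0,0,0,0.4],[0.08,0,0,0,0,0,0.4],[0.08,0,0,0,0,0,0.4]]'
python3 - <<'E'
from h import *
p=arm.camera_params('wrist');np.save('w8.npy',p,allow_pickle=True)
a=arm.camera('wrist');cv2.imwrite('pics/w8.png',a)
print(arm.sense()['ee_pos'])
E
```

```text
time_s: 15.4
ee_pos: [0.501, -0.1136, 0.0109]
eef_rot: [[0.026, 1.0, 0.0], [1.0, -0.026, -0.0], [-0.0, 0.0, -1.0]]
contact_force: [0.0, 0.0, 0.3]
width: 0.0515
time_s: 16.0
ee_pos: [0.5014, -0.0944, 0.0109]
eef_rot: [[0.026, 1.0, -0.0], [1.0, -0.026, 0.0], [0.0, -0.0, -1.0]]
contact_force: [-0.4, -0.9, 0.9]
width: 0.0513
[ 0.50140523 -0.09402066  0.01087838]
```

View pics/w8.png

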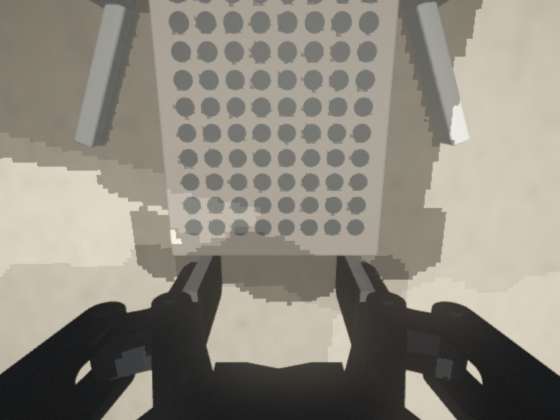

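```bash
python3 -m creep '[[0.08,0,0,0,0,0,0.4],[0.08,0,0,0,0,0,0.4],[0.08,0,0,0,0,0,0.4],[0.08,0,0,0,0,0,0.4],[0.08,0,0,0,0,0,0.4],[0.08,0,0,0,0,0,0.4],[0.08,0,0,0,0,0,0.4],[0.08,0,0,0,0,0,0.4]]'
python3 -m creep '[[0.08,0,0,0,0,0,0.4],[0.08,0,0,0,0,0,0.4],[0.08,0,0,0,0,0,0.4],[0.08,0,0,0,0,0,0.4],[0.08,0,0,0,0,0,0.4],[0.08,0,0,0,0,0,0.4],[0,0,0,0,0,0,0.4]]'
python3 - <<'E'
from h import *
p=arm.camera_params('wrist');np.save('w9.npy',p,allow_pickle=True)
a=arm.camera('wrist');cv2.imwrite('pics/w9.png',a)
print(arm.sense()['ee_pos'])
E
```

```text
time_s: 16.85
ee_pos: [0.502, -0.0688, 0.0109]
eef_rot: [[0.026, 1.0, -0.0], [1.0, -0.026, 0.0], [0.0, -0.0, -1.0]]
contact_force: [-0.7, -0.6, 0.3]
width: 0.051
time_s: 17.55
ee_pos: [0.5026, -0.0495, 0.0109]
eef_rot: [[0.026, 1.0, 0.0], [1.0, -0.026, 0.0], [0.0, 0.0, -1.0]]
contact_force: [0.5, 0.4, -0.2]
width: 0.0513
[ 0.50262434 -0.04962851  0.01092933]
```

View pics/w9.png

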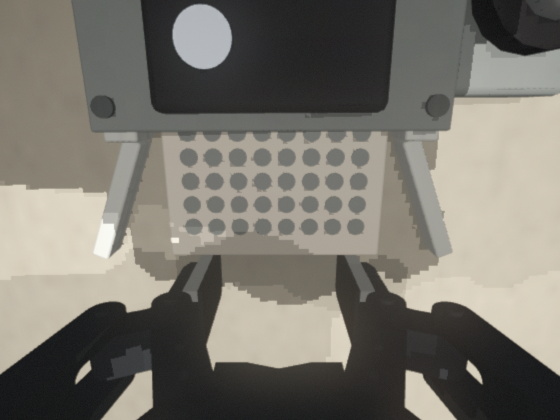

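```bash
python3 -m creep '[[0.05,0,0,0,0,0,0.4],[0.05,0,0,0,0,0,0.4],[0.05,0,0,0,0,0,0.4],[0.05,0,0,0,0,0,0.4],[0.05,0,0,0,0,0,0.4]]'
python3 -m creep '[[0.025,0,0,0,0,0,0.4],[0.025,0,0,0,0,0,0.4]]'
python3 -m creep '[[0.025,0,0,0,0,0,0.4]]'
python3 -m creep '[[0.025,0,0,0,0,0,0.4]]'
```

```text
time_s: 18.1
ee_pos: [0.5029, -0.0398, 0.0109]
eef_rot: [[0.026, 1.0, 0.0], [1.0, -0.026, -0.0], [-0.0, 0.0, -1.0]]
contact_force: [-0.8, -0.3, 1.4]
width: 0.0514
time_s: 18.3
ee_pos: [0.5029, -0.0378, 0.0109]
eef_rot: [[0.026, 1.0, 0.0], [1.0, -0.026, -0.0], [-0.0, 0.0, -1.0]]
contact_force: [0.5, -0.5, 0.2]
width: 0.0512
time_s: 18.4
ee_pos: [0.503, -0.0369, 0.0109]
eef_rot: [[0.026, 1.0, 0.0], [1.0, -0.026, -0.0], [-0.0, 0.0, -1.0]]
contact_force: [-0.3, -1.9, 0.3]
width: 0.0516
time_s: 18.5
ee_pos: [0.503, -0.0359, 0.0109]
eef_rot: [[0.026, 1.0, 0.0], [1.0, -0.026, -0.0], [-0.0, 0.0, -1.0]]
contact_force: [0.9, -0.1, 0.3]
width: 0.0512
```

```bash
for i in 1; do python3 -m creep '[[0.02,0,0,0,0,0,0.4]]'|grep -E 'pos|force'; done
python3 -m creep '[[0.02,0,0,0,0,0,0.4]]'|grep -E 'pos|force'
python3 -m creep '[[0.02,0,0,0,0,0,0.4]]'|grep -E 'pos|force'
python3 -m creep '[[0.02,0,0,0,0,0,0.4]]'|grep -E 'pos|force'
```

```text
ee_pos: [0.5031, -0.0356, 0.0109]
contact_force: [0.6, -4.4, 0.3]
ee_pos: [0.5032, -0.0355, 0.011]
contact_force: [0.4, -7.9, -0.3]
ee_pos: [0.5032, -0.0354, 0.011]
contact_force: [0.9, -11.4, 0.2]
ee_pos: [0.5033, -0.0354, 0.011]
contact_force: [0.3, -13.9, 0.3]
```

The force rose firmly with no further motion, so the plate is against the stop. I'll look, then back off.

```bash
python3 -m creep '[[0,0,0,0,0,0,0.4],[-0.05,0,0,0,0,0,0.4],[-0.2,0,0,0,0,0,0.4],[-0.4,0,0,0,0,0,0.4],[0,0,-0.5,0,0,0,0.4],[0,0,-0.8,0,0,0,0.4],[0,0,-0.8,0,0,0,0.4],[0,0,0,0,0,0,0.4]]'
python3 - <<'E'
from h import *
p=arm.camera_params('wrist');np.save('w10.npy',p,allow_pickle=True)
a=arm.camera('wrist');cv2.imwrite('pics/w10.png',a)
print(arm.sense()['ee_pos'],arm.sense()['q'])
E
```

```text
time_s: 19.7
ee_pos: [0.5049, -0.059, 0.0992]
eef_rot: [[0.026, 1.0, 0.007], [1.0, -0.026, 0.0], [0.0, 0.007, -1.0]]
contact_force: [-0.1, 0.1, 0.1]
width: 0.0512
[ 0.50387461 -0.05885582  0.09705035] [-6.68738205e+00  7.58652582e+00 -2.06708700e+01  6.14947910e+01
  4.51497784e-02  8.48051090e+01]
```

View pics/w10.png

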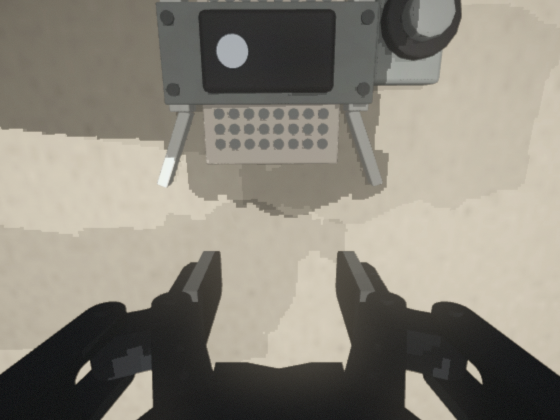

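```bash
python3 - <<'E'
from h import *
from scipy.optimize import least_squares
w1=np.load('w1.npy',allow_pickle=True).item();w10=np.load('w10.npy',allow_pickle=True).item()
a=cv2.imread('pics/w1.png')[110:190,460:560];b=cv2.imread('pics/w10.png')[0:100,360:480]
c=cv2.imread('pics/top0.png')[190:230,225:265]
cv2.imwrite('pics/k.png',np.hstack([cv2.resize(a,(400,320)),cv2.resize(b,(400,320))]))
cv2.imwrite('pics/k2.png',np.hstack([cv2.resize(c,(400,400),interpolation=cv2.INTER_CUBIC),cv2.resize(cv2.imread('pics/side0.png')[185:225,250:290],(400,400),interpolation=cv2.INTER_CUBIC)]))
E
```

```text
(no output)
```

View pics/k.png

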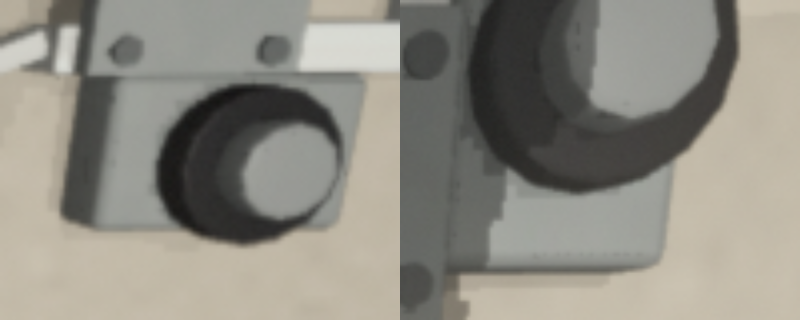

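View pics/k2.png

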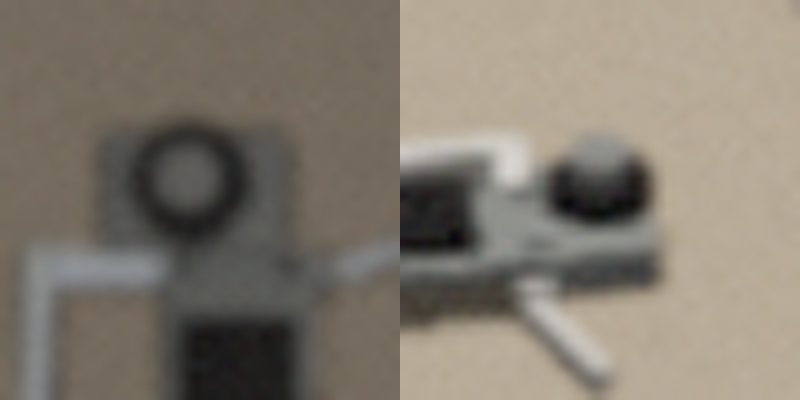

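```bash
python3 - <<'E'
from h import *
from scipy.optimize import least_squares
w1=np.load('w1.npy',allow_pickle=True).item();w10=np.load('w10.npy',allow_pickle=True).item()
O=[('w',(533,153),w1,1),('w',(432,16),w10,.7),('top',(243.5,207.3),None,3),('side',(269.7,200.3),None,3)]
f=lambda X:np.concatenate([(proj(n,X,p)-m)*w for n,m,p,w in O])
r=least_squares(f,[.58,.05,.03]);print(r.x,[(proj(n,r.x,p)-m).round(1) for n,m,p,w in O])
for n,m,p,w in O:
  print(n,[np.round(px(n,*m,z,p)[:2]*1e3,1) for z in(.03,.04,.05)])
E
```

```text
[0.58352399 0.05282065 0.04201721] [array([-1.2, -0.3]), array([ 0.3, -2.7]), array([0.7, 0.3]), array([ 0.3, -0.2])]
w [array([585.6,  62.9]), array([584.2,  55.5]), array([582.7,  48.2])]
w [array([588.5,  54.3]), array([584.4,  52.1]), array([580.2,  49.9])]
top [array([586.3,  56.3]), array([585. ,  55.4]), array([583.7,  54.6])]
side [array([585. ,  71.3]), array([582.9,  55. ]), array([580.8,  38.8])]
```

```bash
python3 -m creep '[[0.72,0.48,0,0,0,0,1],[0.72,0.48,0,0,0,0,1],[0.72,0.48,0,0,0,0,1],[0.72,0.48,0,0,0,0,1],[0,0,0,0,0,0,1],[0,0,0,0,0,0,1]]'
python3 - <<'E'
from h import *
p=arm.camera_params('wrist');np.save('w11.npy',p,allow_pickle=True)
a=arm.camera('wrist');cv2.imwrite('pics/w11.png',a)
a=arm.camera('side');cv2.imwrite('pics/side3c.png',cv2.resize(a[165:265,215:315],None,fx=6,fy=6,interpolation=cv2.INTER_CUBIC))
print(arm.sense()['ee_pos'])
E
```

```text
time_s: 20.35
ee_pos: [0.5814, 0.0549, 0.0933]
eef_rot: [[0.025, 1.0, -0.003], [1.0, -0.025, -0.0], [-0.0, -0.003, -1.0]]
contact_force: [-0.0, -0.7, -0.3]
width: 0.0004
[0.58106509 0.05384657 0.09394691]
```

View pics/w11.png

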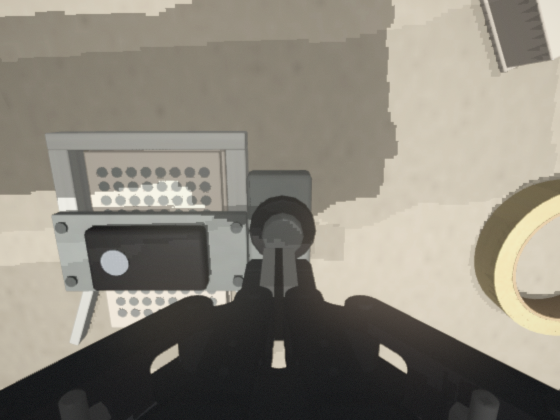

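View pics/side3c.png

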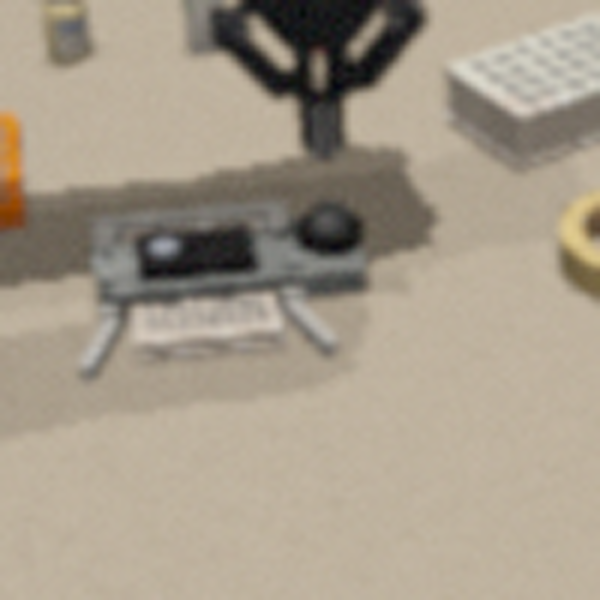

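```bash
python3 - <<'E'
from h import *
p=np.load('w11.npy',allow_pickle=True).item()
for z in(.035,.041,.045):print(np.round(px('wrist',283,231,z,p)*1e3,1))
a=cv2.imread('pics/w11.png');cv2.imwrite('pics/w11c.png',cv2.resize(a[110:340,40:330],None,fx=2.6,fy=2.6,interpolation=cv2.INTER_CUBIC))
print(arm.sense()['ee_pos'])
E
```

```text
[584.3  55.6  35. ]
[584.3  57.8  41. ]
[584.3  59.3  45. ]
[0.58106509 0.05384657 0.09394691]
```

View pics/w11c.png

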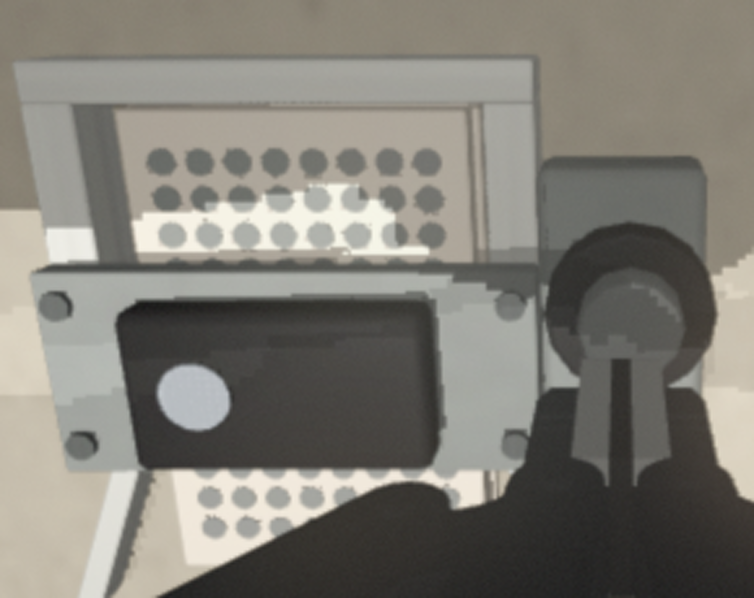

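Plate flush and parallel to the stop, rear end clear. Now pressing the key: disc at (283,231) px, or about (0.584, 0.056) m.

```bash
python3 -m creep '[[0.05,0.075,0.25,0,0,0,1],[0,0,0.25,0,0,0,1],[0,0,0.15,0,0,0,1],[0,0,0,0,0,0,1],[0,0,0,0,0,0,1]]'
python3 -m creep '[[0,0,0.05,0,0,0,1],[0,0,0.05,0,0,0,1],[0,0,0.05,0,0,0,1]]'
```

```text
time_s: 20.95
ee_pos: [0.5849, 0.0562, 0.0686]
eef_rot: [[0.026, 1.0, -0.001], [1.0, -0.026, -0.0], [-0.0, -0.001, -1.0]]
contact_force: [-0.3, -0.7, 0.7]
width: 0.0003
time_s: 21.25
ee_pos: [0.5853, 0.0564, 0.063]
eef_rot: [[0.026, 1.0, 0.0], [1.0, -0.026, 0.0], [0.0, 0.0, -1.0]]
contact_force: [0.3, -0.6, -0.5]
width: -0.0
```

```bash
g(){ grep -E 'pos|contact'; }
python3 -m creep '[[0,0,0.05,0,0,0,1]]'|g
python3 -m creep '[[0,0,0.05,0,0,0,1]]'|g
python3 -m creep '[[0,0,0.05,0,0,0,1]]'|g
python3 -m creep '[[0,0,0.03,0,0,0,1]]'|g
python3 -m creep '[[0,0,0.03,0,0,0,1]]'|g
python3 -m creep '[[0,0,0.03,0,0,0,1]]'|g
```

```text
ee_pos: [0.5852, 0.0564, 0.0608]
contact_force: [-0.3, -0.9, -0.7]
ee_pos: [0.5852, 0.0564, 0.0588]
contact_force: [0.2, -1.0, 0.7]
ee_pos: [0.5852, 0.0564, 0.0567]
contact_force: [0.4, 0.1, -0.3]
ee_pos: [0.5851, 0.0564, 0.0555]
contact_force: [0.0, -0.2, 1.9]
ee_pos: [0.5851, 0.0564, 0.0546]
contact_force: [-0.4, -0.4, 2.4]
ee_pos: [0.5852, 0.0564, 0.0534]
contact_force: [-1.4, 0.8, 3.1]
```

```bash
g(){ grep -E 'pos|contact'; }
python3 -m creep '[[0,0,0.03,0,0,0,1]]'|g
python3 -m creep '[[0,0,0.03,0,0,0,1]]'|g
python3 -m creep '[[0,0,0.03,0,0,0,1]]'|g
python3 -m creep '[[0,0,0.03,0,0,0,1]]'|g
```

```text
ee_pos: [0.5852, 0.0564, 0.0523]
contact_force: [-1.7, 0.5, 3.0]
ee_pos: [0.5852, 0.0564, 0.0511]
contact_force: [-1.8, 0.2, 3.6]
ee_pos: [0.5852, 0.0564, 0.0499]
contact_force: [-3.2, 0.5, 12.1]
ee_pos: [0.5853, 0.0564, 0.0498]
contact_force: [-6.9, 0.1, 19.5]
```

Contact came at z≈0.056 and a hard bottom at 0.0498, so 6 mm of travel. Now releasing and retreating.

```bash
python3 -m creep '[[0,0,0,0,0,0,1],[0,0,-0.1,0,0,0,1],[0,0,-0.3,0,0,0,1],[0,0,-0.8,0,0,0,1],[0,0,-0.8,0,0,0,1],[0,0,-0.8,0,0,0,1],[0,0,-0.8,0,0,0,1],[0,0,0,0,0,0,1]]'
python3 -m creep '[[-1,0,0,0,0,0,1],[-1,0,0,0,0,0,1],[-1,0,0,0,0,0,1],[-1,0,0,0,0,0,1],[0,0,0,0,0,0,1],[0,0,0,0,0,0,1]]'
python3 - <<'E'
from h import *
cv2.imwrite('pics/w12.png',arm.camera('wrist'))
cv2.imwrite('pics/side4.png',arm.camera('side'))
a=arm.camera('top');cv2.imwrite('pics/top4.png',a)
print(arm.sense()['contact_force'],arm.sense()['time_s'])
E
```

```text
time_s: 23.05
ee_pos: [0.5874, 0.0566, 0.1979]
eef_rot: [[0.026, 1.0, 0.008], [1.0, -0.026, 0.001], [0.001, 0.008, -1.0]]
contact_force: [1.3, 0.8, 0.3]
width: 0.0001
time_s: 23.65
ee_pos: [0.5808, -0.1044, 0.1919]
eef_rot: [[0.028, 1.0, -0.001], [1.0, -0.028, 0.0], [0.0, -0.001, -1.0]]
contact_force: [0.5, -0.2, -0.8]
width: 0.0002
[0.13873019 0.01005532 0.04715346] 23.8
```

View pics/w12.png

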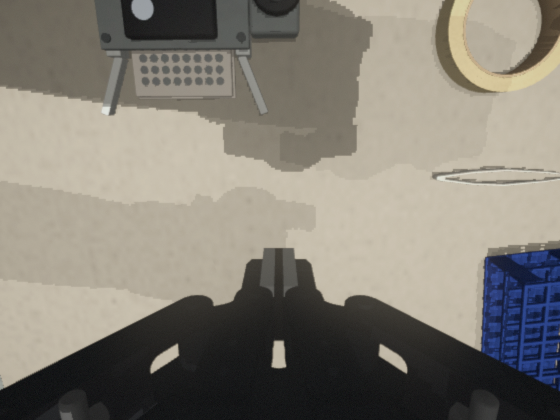

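View pics/side4.png

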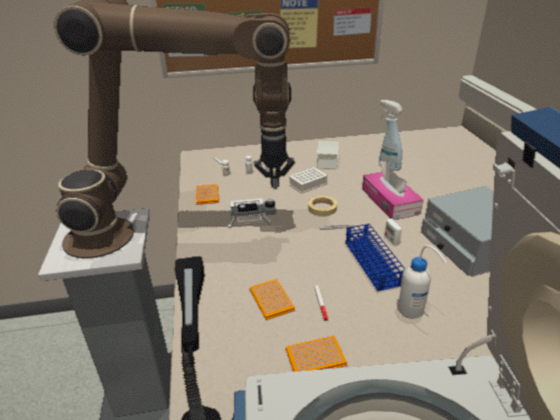

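The last pictures show the plate's rear end parallel to the bridge and outside it, at (183,96) in the wrist view. The key is back up and the bystanders are in place. Handing in.

```bash
python3 -c "
from plant import arm
print(arm.finish_job())"
```

```text
the job is handed in; nothing more can be done
None
```

The white plate is home under the bridge, square against the stop, and the start key was pressed fully down and let go. I handed the job in at about 24 s of the 58 s allowed.

- **Plate:** I centred and squared it with a two-finger push on its side, then pushed it flat from behind between the lips and under the bridge. At the stop, the force rose to 14 N with no further motion. A close wrist view then showed its end flush with the stop and parallel to it.
- **Start key:** I met the key at a tool height of about 56 mm. It bottomed hard about 6 mm lower, at 49.8 mm, with 19 N on the tool. During the press there was also up to 7 N of sideways force.
- **Last checks:** The final pictures show the plate still home, the robot touching nothing, and the bystanders I could see apparently where they started. The dropper bottle was not in clear view. I didn't measure how far the key sprang back; I only saw in the pictures that it looked up again.

No check failed. The position estimates for the reader and the key differed by a few mm between cameras, and contact force settled both.

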